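# Pin the portion barrel and tighten its lock ring

## Robot

A 6-joint arm with a two-finger parallel gripper is mounted at the origin on the work surface. World frame = base frame: x ahead of the robot, y to its left, z up, the work surface at z = 0. Lengths are in m, angles in rad, forces in N, time in s.
With the tool pointing down it reaches from about 0.35 to 0.8 m from the base axis. Payload 7.3 kg.
Tool frame: the origin (TCP) lies on the mounting face of the last link; the fingertips stand ctrl.tips_ahead ahead of it and the grasp point (between the pads) lies 155 mm ahead of it (ctrl.tips_ahead is the distance from the TCP to the fingertips, in m); z points along the fingers, y is the line along which they close (so a half turn about z gives the same grasp; the last joint's range is limited). The gripper opens to 85 mm and grips with 20 to 120 N. Pads are 22 mm wide; open, the fingers measure 114 mm over their backs; the gripper's body (76 mm by 85 mm) begins 54 mm behind the grasp point. The pads swing forward as they close: fully open they stand 13 mm farther back than shut.
Start: joints at [-1.469, 0.342, 1.524, -0, 1.275, -0.146], TCP at [0.129, -0.509, 0.405] pointing down, gripper open.
Joint ranges: [-2.53, 2.53], [-0.77, 2.02], [0.04, 2.7], [-1, 4.14], [0.28, 2.66], [-3.11, 3.11]. Speed limits (rad/s): [2.57, 2.57, 3.14, 3.14, 3.14, 3.14].

## Interface

Orientations are given as a unit quaternion [x, y, z, w].
In Python, from bench import ctrl gives the robot as it stands. The module is installed in compiled form; this text tells all that it offers.
- The arm moves only by the shell command python3 -m handwheel 'ROWS' [OPENING] [FORCE]. ROWS is JSON, a list of rows, each an object of numbers: "x", "y", "z": the shift along the tool's x, y, z in m; "ax", "ay", "az": the turn, a rotation vector about the tool's x, y, z in rad. A call has 1 to 20 rows; each row shifts and turns the commanded pose from where the row before left it, along the tool's axes as they then stand; what a row does not reach is not made up. A row lasts 1/8 s, in which the tool goes at most 62.5 mm and 10.7 degrees, less where a joint would pass 70% of its speed; a pose out of reach is approached as far as the arm can. A call is refused whole if a number of a shift passes 0.0625 or a number of a turn 0.188, either way. A call with a gripper value outside its range is refused whole. OPENING is the opening in per cent of the stroke, from 0 (shut) to 100 (fully open), set as the call begins (- or left out, the last holds). The fingers move at their own pace and stop on an object; FORCE is the grip in N (left out, the last holds). Time passes only in rows, so rows that do not move let the fingers close. It gives the time, the measured TCP pose, the force, the opening and the grip force at its end, in the units of the state.
- ctrl.sense(): the state, without advancing time (a new reading comes with each control period).
- ctrl.camera(name): name is "side" or "top"; returns the picture (384x512x3 uint8, red, green, blue); there is no depth.
- ctrl.calibration(name): a dict with "camera_matrix" (3x3 intrinsics, pixels), "R" (3x3) and "t" (3): a world point X has camera coordinates R X + t. Camera axes: x right, y down, z forward; pixel columns grow to the right and rows downward; lengths in m; the calibration is good to about 2 mm. A picture is of the moment at which its call begins. calibration takes no time and is no camera call.
- ctrl.finish_job(): hands the job in; it is judged then, once.
The state is a dict: "time_s": time; "joints": joint angles; "dq": joint speeds; "joint_torque": joint torques, N m; "tcp_pos": TCP position; "ee_rot": TCP orientation; "ft_force": force on the tool from outside, world axes, zero at the start; "moment": the same for the moment, N m; "width": finger opening in m; "gripper_force": force on a finger pad.
Only numpy, scipy, OpenCV 4.12 (cv2) and the standard library are available. Lean on these libraries where they do the work, as an engineer would, in place of code of your own. Each camera call takes 0.05 s, during which the arm holds its last target. There are 200 camera calls.

## Task

Lock the butter portioner's adjuster at its present setting: take the red-headed locking pin from its blue holder and push it gently all the way down through the hole in the orange index arm into the housing, so that it holds the barrel still. Then turn the knurled brass lock ring clockwise (seen from above) until it comes up firm against its stop and nip it up to about 0.7 Nm, not more than 1 Nm, without letting the barrel turn with it. Leave the pin in place, let go of everything, and do not disturb the paddle, mould and beaker.

Things in the scene. Friction and masses are not known exactly. Their poses are not given: they have to be found in the camera images.
- housing: Fixed grey housing: round foot 132 mm across, 10 mm high; drum 104 mm across, top 40 mm above the table; an ear 64 mm wide reaches 110 mm out along +x. Origin under the drum's centre on the table, z up on the barrel axis. In the ear's top, 85 mm out along +x, a blind hole 13.6 mm wide, 27 mm deep takes the pin.
- barrel_turn (a joint): Angle of the aluminium barrel with its orange arm, rad, anticlockwise from above; 0 = arm hole over the housing's hole. Friction only 0.06 Nm, less than the ring's: unpinned, it goes round with the ring. Starts up to 0.02 off 0 (1.7 mm at the hole); the pin's tapered nose pulls it into line. Must stay near 0 (play when pinned about 0.02).
- barrel: Barrel with its orange index arm, the arm 22 mm wide and 10 mm thick, widening to 30 x 30 mm at its end, sliding on the housing (underside 40 mm, top 50 mm above the table). Origin on the barrel axis at the arm's underside, x along the arm. A 13.6 mm through hole is 85 mm out.
- pin_hole (a point): Centre of the mouth of the arm's hole, on the arm's top face, 50 mm above the table. Pin and arm press on each other here while the ring is turned: about 12 to 15 N per Nm of ring torque; neither this nor the push of the pin going in may pass 20 N.
- ring_axis (a point): On the upright barrel axis, 76 mm above the table: the height to grip the lock ring. Within 60 mm of the axis nothing else stands at ring height; below it only the arm (top at 50 mm) and the barrel's 72 mm flange (same height).
- ring_shell: The knurled brass lock ring to be gripped: 56 mm across, from 56 to 92 mm above the table, around the barrel, whose plain neck (38 mm across) rises to 112 mm. Origin on the axis at its underside. Once the thread is at its stop this ring winds on against a stiff spring, about 4 Nm/rad, and springs back by that when let go.
- lock_ring (a joint): Turn of the ring's thread on the barrel, rad, clockwise from above (tightening); starts loose at 0 to 0.5. Steady friction 0.15 Nm; after 0.7 to 1.2 rad more it meets a solid stop (value not marked; feel for it). Properly tight: at the stop with 0.55 to 1 Nm applied for a quarter second; well over 1 Nm overloads the pin. One grasp is enough; the thread stays when let go.
- lock_pin: Loose locking pin, 70 g, standing upright: red cylindrical head 20 mm across and 36 mm high; below it a steel shank 12 mm across and 32 mm long, its last 7 mm tapering to 6 mm. Origin on its axis at the head's underside, z up; the head's underside rests on the holder at first and on the arm's top face when the pin is fully in.
- holder: Fixed blue block 70 x 70 mm, 45 mm high, origin under its centre; the pin stands in its central 15 mm hole, 37 mm deep.
- paddle: Bystander: dark wooden butter paddle lying flat, 230 mm long, blade 55 mm wide, 10 mm thick. Origin under its middle, x along it towards the blade.
- mould: Bystander: open wooden butter mould, 85 x 70 x 50 mm, origin under its centre.
- beaker: Bystander: steel beaker 68 mm across, 85 mm high, origin under its centre.
Things that resemble listed ones, but are neither listed nor needed, are in the scene too. Of the things that look like the housing, the larger one is meant.

How it is judged:
By the outcome, as a careful person would: the job done as asked, in the order asked, and still so for the second after the job is handed in, with the robot touching nothing.
It also fails if it takes over 67 s, if anything falls off the work surface, if the arm or the gripper's body presses on something with over 40 N, if the wrist force passes 120 N, or if a joint passes its speed limit or range.

## Working session

There is one attempt and no reset: what is moved stays moved. The work goes in short steps, Python scripts to look and compute and a shell command to move; the robot and the scene stay as the last step left them, time stands still between calls to the robot, and variables do not carry over. Pictures are saved under pics/ and viewed, at most 10 in all, crops included, and the job is handed in when it is done.

```bash
mkdir -p pics
python3 - <<'E'
from bench import ctrl
import cv2
for n in("top","side"):
    cv2.imwrite(f"pics/{n}0.png",ctrl.camera(n)[:,:,::-1]); print(ctrl.calibration(n))
print(ctrl.sense(),ctrl.tips_ahead)
E
```

```text
{'camera_matrix': array([[415.04989967,   0.        , 250.27961237],
       [  0.        , 415.04989967, 201.59955773],
       [  0.        ,   0.        ,   1.        ]]), 'R': array([[-0.01226981, -0.99992237,  0.00216974],
       [-0.98419653,  0.01169343, -0.17669312],
       [ 0.17665403, -0.00430344, -0.9842636 ]]), 't': array([-0.03009921,  0.51772535,  0.91983937])}
{'camera_matrix': array([[472.57821064,   0.        , 247.74981644],
       [  0.        , 472.57821064, 188.31325091],
       [  0.        ,   0.        ,   1.        ]]), 'R': array([[-0.85955782, -0.51093773,  0.01014868],
       [-0.34511162,  0.56571067, -0.74891215],
       [ 0.37690625, -0.64723572, -0.66259158]]), 't': array([0.40441928, 0.2578997 , 0.8629709 ])}
{'time_s': 0.1, 'joints': array([-1.46897747e+00,  3.42646846e-01,  1.52491166e+00, -3.24649883e-05,
        1.27538853e+00, -1.45980221e-01]), 'dq': array([ 0.00200676, -0.00297079, -0.00431432,  0.00126897, -0.00123437,
       -0.00171898]), 'joint_torque': array([ 1.79982238e-03, -4.34446549e+01, -2.46491057e+01, -2.04612393e-04,
        4.69662700e-03, -5.95504446e-08]), 'tcp_pos': array([ 0.12878252, -0.50883868,  0.40410194]), 'ee_rot': array([ 9.92333453e-01,  1.23587456e-01, -5.70755606e-07, -6.77368358e-04]), 'ft_force': array([-0.47948414,  0.09786564,  0.16383131]), 'moment': array([-0.00380553, -0.0115893 , -0.04996067]), 'gripper_force': 0.0, 'width': 0.08509493244722663} 0.1734
```

View pics/top0.png

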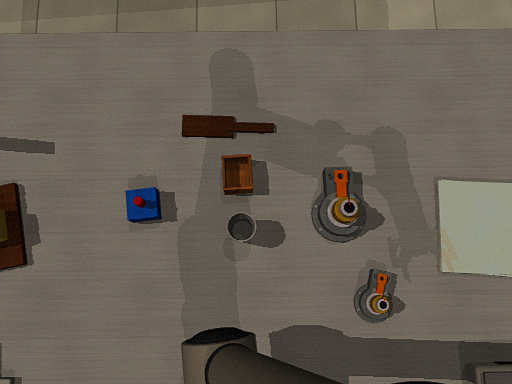

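View pics/side0.png

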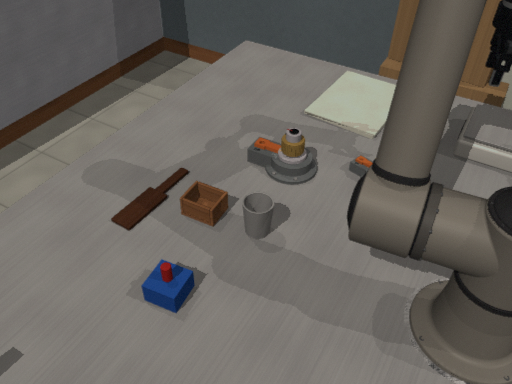

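The top view shows the larger housing at about (339,213), with its neck top at (349,208) and arm hole near (341,178). The smaller look-alike is at (375,302), with its own orange arm. The only red-headed pin is at (139,201) on the blue holder (143,205). In the side view the pin is at (167,271) and the large housing at (292,160). I choose the large housing and the only pin.

```bash
cat > h.py <<'E'
from bench import ctrl
import cv2, numpy as np
C={n:ctrl.calibration(n) for n in("top","side")}
def ray(n,p):
    c=C[n]; d=c["R"].T@np.linalg.inv(c["camera_matrix"])@np.array([p[0],p[1],1.]); return -c["R"].T@c["t"],d
def plane(n,p,z):
    o,d=ray(n,p); return o+d*(z-o[2])/d[2]
def two(p,q):
    o,d=ray("top",p);o2,e=ray("side",q)
    s=np.linalg.lstsq(np.c_[d,-e],o2-o,rcond=None)[0]; a=o+s[0]*d;b=o2+s[1]*e
    return (a+b)/2,np.linalg.norm(a-b)
def proj(n,X):
    c=C[n];v=c["camera_matrix"]@(c["R"]@np.array(X)+c["t"]);return v[:2]/v[2]
def mask(im,lo,hi):
    return cv2.inRange(cv2.cvtColor(im,cv2.COLOR_RGB2HSV),lo,hi)
def blobs(m,amin=20):
    n,l,s,c=cv2.connectedComponentsWithStats(m)
    return [(s[i,4],c[i].round(1),s[i,:4]) for i in range(1,n) if s[i,4]>=amin]
E
python3 - <<'E'
from h import *
T=cv2.cvtColor(cv2.imread("pics/top0.png"),4);S=cv2.cvtColor(cv2.imread("pics/side0.png"),4)
for n,I in(("top",T),("side",S)):
    for nm,lo,hi in(("red",(0,190,90),(4,255,255)),("red2",(174,190,90),(180,255,255)),("orange",(5,200,120),(14,255,255)),("blue",(105,150,40),(125,255,255)),("brass",(15,110,60),(28,255,255))):
        print(n,nm,[(int(a),c.tolist(),s.tolist()) for a,c,s in blobs(mask(I,lo,hi))])
a=cv2.resize(T[155:255,300:380],None,fx=5,fy=5,interpolation=cv2.INTER_CUBIC)
b=cv2.resize(T[180:230,115:170],None,fx=7,fy=7,interpolation=cv2.INTER_CUBIC)
o=np.zeros((500,790,3),np.uint8);o[:,:400]=a;o[:350,402:787]=b
cv2.imwrite("pics/c1.png",o[:,:,::-1])
a=cv2.resize(S[115:190,235:330],None,fx=6,fy=6,interpolation=cv2.INTER_CUBIC)
cv2.imwrite("pics/c2.png",a[:,:,::-1])
E
```

```text
top red [(48, [137.0, 200.4], [133, 197, 9, 8])]
top red2 []
top orange [(268, [340.6, 182.6], [334, 170, 14, 28]), (139, [380.6, 283.0], [376, 273, 11, 21])]
top blue [(843, [141.9, 204.4], [126, 187, 33, 35])]
top brass [(245, [342.0, 210.9], [331, 197, 28, 25]), (24, [354.2, 200.7], [350, 197, 9, 11]), (146, [377.8, 303.7], [370, 294, 20, 20])]
side red [(118, [165.3, 270.5], [161, 263, 10, 18])]
side red2 []
side orange []
side blue [(1569, [168.5, 287.3], [142, 260, 52, 52])]
side brass [(1325, [399.5, 38.5], [379, 0, 40, 79]), (2317, [481.6, 62.8], [456, 0, 53, 107]), (335, [292.3, 147.1], [281, 135, 24, 22])]
```

View pics/c1.png

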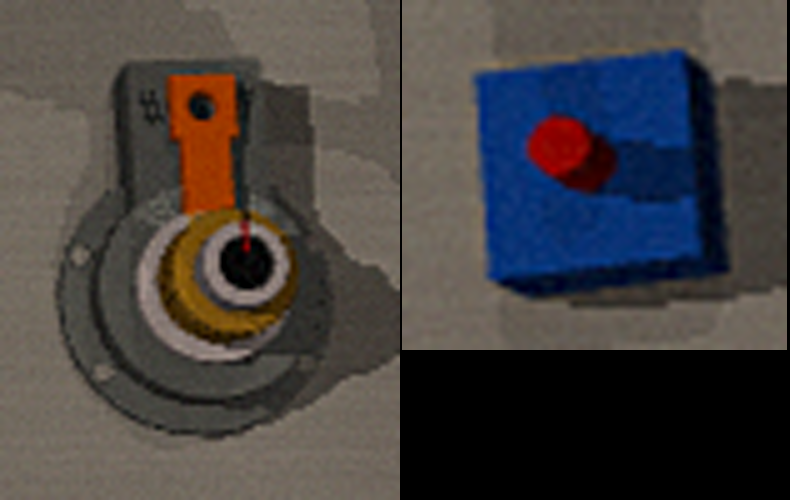

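View pics/c2.png

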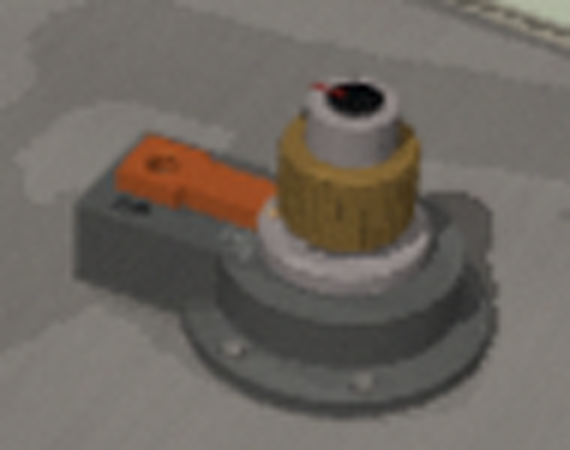

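Crop 1 shows the orange arm hole at top px (340.0,175.8), the bore in the neck top at (348.8,207.4) and the red head top at (137.1,200.3). Crop 2 (side) shows the hole at (261.8,141.8) and the bore at (293.8,131.1). The choice is confirmed.

Run:
```python
from h import *
from scipy.spatial.transform import Rotation as R
np.set_printoptions(precision=4,suppress=True)
print("hole",two((340,175.8),(261.8,141.8)),plane("top",(340,175.8),.05),plane("side",(261.8,141.8),.05))
print("neck",two((348.8,207.4),(293.8,131.1)),plane("top",(348.8,207.4),.112),plane("side",(293.8,131.1),.112))
S=cv2.cvtColor(cv2.imread("pics/side0.png"),4);T=cv2.cvtColor(cv2.imread("pics/top0.png"),4)
c,_=cv2.findContours(mask(S,(0,190,90),(4,255,255)),0,2)
c=max(c,key=cv2.contourArea);print(cv2.boundingRect(c)); q=c[:,0].mean(0)
print("pin top",plane("top",(137.1,200.3),.081),"side mid",two((137.1,200.3),(166,266)),plane("side",(165.3,271.5),.063))
c,_=cv2.findContours(mask(T,(105,150,40),(125,255,255)),0,2);print("holder",cv2.minAreaRect(max(c,key=cv2.contourArea)))
print(plane("top",(141.3,203.9),.045))
s=ctrl.sense();r=R.from_quat(s["ee_rot"]);print(r.as_matrix())
```

```text
hole (array([ 0.5758, -0.2472,  0.0507]), np.float64(0.0008371498513060761)) [ 0.5756 -0.2475  0.05  ] [ 0.5767 -0.248   0.05  ]
neck (array([ 0.4904, -0.2482,  0.1139]), np.float64(0.0009890970954633742)) [ 0.4902 -0.2489  0.112 ] [ 0.492  -0.2507  0.112 ]
(161, 263, 10, 18)
pin top [0.517  0.2175 0.081 ] side mid (array([0.5166, 0.2172, 0.0811]), np.float64(0.0009345558332751702)) [0.5199 0.2174 0.063 ]
holder ((141.1068572998047, 204.51507568359375), (32.347599029541016, 31.091381072998047), 83.9909896850586)
[0.5151 0.2172 0.045 ]
[[ 0.9695  0.2453 -0.0002]
 [ 0.2453 -0.9695  0.0013]
 [ 0.0002 -0.0013 -1.    ]]
```

```bash
python3 -m handwheel '[{"az":0.124},{"az":0.124},{"x":0.04},{"x":0.05},{"x":0.05},{"x":0.05},{"x":0.05},{"x":0.05},{"x":0.05},{"x":0.048},{}]'; python3 -m handwheel '[{"y":-0.03},{"y":-0.05},{"y":-0.05},{"y":-0.05},{"y":-0.05},{"y":-0.05},{"y":-0.05},{"y":-0.05},{"y":-0.05},{"y":-0.05},{"y":-0.05},{"y":-0.05},{"y":-0.05},{"y":-0.05},{"y":-0.046},{},{}]'
```

```text
invalid input at $[0]: expected keys x, y, z, ax, ay, az
invalid input at $[0]: expected keys x, y, z, ax, ay, az
```

```bash
python3 -m handwheel '[{"x":0,"y":0,"z":0,"ax":0,"ay":0,"az":0.124},{"x":0,"y":0,"z":0,"ax":0,"ay":0,"az":0.124},{"x":0.04,"y":0,"z":0,"ax":0,"ay":0,"az":0},{"x":0.05,"y":0,"z":0,"ax":0,"ay":0,"az":0},{"x":0.05,"y":0,"z":0,"ax":0,"ay":0,"az":0},{"x":0.05,"y":0,"z":0,"ax":0,"ay":0,"az":0},{"x":0.05,"y":0,"z":0,"ax":0,"ay":0,"az":0},{"x":0.05,"y":0,"z":0,"ax":0,"ay":0,"az":0},{"x":0.05,"y":0,"z":0,"ax":0,"ay":0,"az":0},{"x":0.048,"y":0,"z":0,"ax":0,"ay":0,"az":0},{"x":0,"y":0,"z":0,"ax":0,"ay":0,"az":0}]'; python3 -m handwheel '[{"x":0,"y":-0.03,"z":0,"ax":0,"ay":0,"az":0},{"x":0,"y":-0.05,"z":0,"ax":0,"ay":0,"az":0},{"x":0,"y":-0.05,"z":0,"ax":0,"ay":0,"az":0},{"x":0,"y":-0.05,"z":0,"ax":0,"ay":0,"az":0},{"x":0,"y":-0.05,"z":0,"ax":0,"ay":0,"az":0},{"x":0,"y":-0.05,"z":0,"ax":0,"ay":0,"az":0},{"x":0,"y":-0.05,"z":0,"ax":0,"ay":0,"az":0},{"x":0,"y":-0.05,"z":0,"ax":0,"ay":0,"az":0},{"x":0,"y":-0.05,"z":0,"ax":0,"ay":0,"az":0},{"x":0,"y":-0.05,"z":0,"ax":0,"ay":0,"az":0},{"x":0,"y":-0.05,"z":0,"ax":0,"ay":0,"az":0},{"x":0,"y":-0.05,"z":0,"ax":0,"ay":0,"az":0},{"x":0,"y":-0.05,"z":0,"ax":0,"ay":0,"az":0},{"x":0,"y":-0.05,"z":0,"ax":0,"ay":0,"az":0},{"x":0,"y":-0.046,"z":0,"ax":0,"ay":0,"az":0},{"x":0,"y":0,"z":0,"ax":0,"ay":0,"az":0}]'
```

```text
time_s: 1.48
tcp_pos: [0.52, -0.5078, 0.4022]
ee_rot: [1.0, 0.002, -0.0, -0.001]
ft_force: [-0.2, 0.3, -0.6]
width: 0.0848
gripper_force: 0.0
time_s: 3.48
tcp_pos: [0.5161, 0.2189, 0.4043]
ee_rot: [1.0, 0.002, -0.0, -0.0]
ft_force: [-0.1, -0.0, 0.3]
width: 0.0855
gripper_force: 0.0
```

```bash
python3 -m handwheel '[{"x":0.001,"y":0.0015,"z":0.03,"ax":0,"ay":0,"az":0},{"x":0,"y":0,"z":0.04,"ax":0,"ay":0,"az":0},{"x":0,"y":0,"z":0.04,"ax":0,"ay":0,"az":0},{"x":0,"y":0,"z":0.04,"ax":0,"ay":0,"az":0},{"x":0,"y":0,"z":0.02,"ax":0,"ay":0,"az":0},{"x":0,"y":0,"z":0.01,"ax":0,"ay":0,"az":0},{"x":0,"y":0,"z":0,"ax":0,"ay":0,"az":0},{"x":0,"y":0,"z":0,"ax":0,"ay":0,"az":0}]'
python3 - <<'E'
from h import *
T=ctrl.camera("top");S=ctrl.camera("side")
o=np.hstack([cv2.resize(T[165:240,90:190],(400,300),interpolation=2),cv2.resize(S[220:310,110:230],(400,300),interpolation=2)])
cv2.imwrite("pics/c3.png",o[:,:,::-1])
E
```

```text
time_s: 4.47
tcp_pos: [0.5183, 0.2152, 0.2257]
ee_rot: [1.0, -0.0, 0.001, -0.0]
ft_force: [-0.1, 0.5, -0.7]
width: 0.0857
gripper_force: 0.0
```

View pics/c3.png

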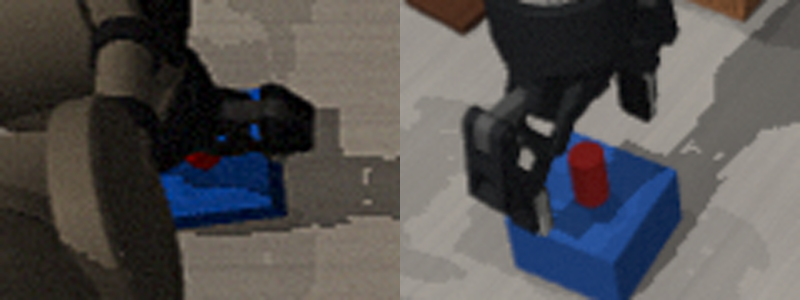

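The gripper straddles the red head at crop (588,175) in the side view, with both fingers clear of it. I'll close here.

```bash
python3 -m handwheel '[{"x":0,"y":0,"z":0.001,"ax":0,"ay":0,"az":0},{"x":0,"y":0,"z":0,"ax":0,"ay":0,"az":0},{"x":0,"y":0,"z":0,"ax":0,"ay":0,"az":0},{"x":0,"y":0,"z":0,"ax":0,"ay":0,"az":0},{"x":0,"y":0,"z":0,"ax":0,"ay":0,"az":0},{"x":0,"y":0,"z":0,"ax":0,"ay":0,"az":0},{"x":0,"y":0,"z":0,"ax":0,"ay":0,"az":0},{"x":0,"y":0,"z":0,"ax":0,"ay":0,"az":0}]' 0 40;  python3 -c "
from h import *
print(ctrl.sense())
for i in range(4): ctrl.camera('top'); print(ctrl.sense()['tcp_pos'],ctrl.sense()['ft_force'])"
```

```text
time_s: 5.58
tcp_pos: [0.518, 0.2156, 0.2238]
ee_rot: [1.0, -0.0, 0.0, -0.0]
ft_force: [-1.4, 2.6, 3.3]
width: 0.0187
gripper_force: 39.1
{'time_s': 5.575, 'joints': array([2.57826373e-01, 6.08423318e-01, 1.64052918e+00, 2.50891430e-04,
       8.92249492e-01, 1.82865996e+00]), 'dq': array([ 4.06616698e-04, -1.00749257e-03,  4.89548872e-04, -2.39271462e-03,
       -1.30405026e-05, -4.03545758e-04]), 'joint_torque': array([-1.72682170e+00, -4.90142798e+01, -1.79989600e+01, -7.71931652e-01,
       -2.39301956e-02, -4.67453414e-03]), 'tcp_pos': array([0.51796056, 0.21562374, 0.22380637]), 'ee_rot': array([ 9.99999971e-01, -9.73488482e-05,  1.63967103e-04, -1.44253001e-04]), 'ft_force': array([-1.44384575,  2.6421223 ,  3.34422194]), 'moment': array([0.53435292, 0.13728115, 0.02618958]), 'gripper_force': 39.07504677772522, 'width': 0.01872635013126067}
[0.5179662  0.21560238 0.22379938] [-1.29008301  2.8345395   3.50869674]
[0.51796002 0.21561084 0.2238032 ] [-0.65552445  3.84934038  3.21222454]
[0.51796536 0.2155885  0.22380166] [-0.94325035  3.11773356  1.94833088]
[0.5179698  0.21559943 0.22382429] [-0.98318677  4.2601568   4.20995841]
```

```bash
python3 -m handwheel '[{"x":0,"y":0,"z":-0.015,"ax":0,"ay":0,"az":0},{"x":0,"y":0,"z":-0.025,"ax":0,"ay":0,"az":0},{"x":0,"y":0,"z":-0.03,"ax":0,"ay":0,"az":0},{"x":0,"y":0,"z":-0.03,"ax":0,"ay":0,"az":0},{"x":0,"y":0,"z":-0.02,"ax":0,"ay":0,"az":0},{"x":0,"y":0.033,"z":0,"ax":0,"ay":0,"az":0},{"x":0.01,"y":0.05,"z":0,"ax":0,"ay":0,"az":0},{"x":0.01,"y":0.05,"z":0,"ax":0,"ay":0,"az":0},{"x":0.01,"y":0.05,"z":0,"ax":0,"ay":0,"az":0},{"x":0.01,"y":0.05,"z":0,"ax":0,"ay":0,"az":0},{"x":0.01,"y":0.05,"z":0,"ax":0,"ay":0,"az":0},{"x":0.009,"y":0.05,"z":0,"ax":0,"ay":0,"az":0},{"x":0,"y":0.05,"z":0,"ax":0,"ay":0,"az":0},{"x":0,"y":0.05,"z":0,"ax":0,"ay":0,"az":0},{"x":0,"y":0.03,"z":0,"ax":0,"ay":0,"az":0},{"x":0,"y":0,"z":0.02,"ax":0,"ay":0,"az":0},{"x":0,"y":0,"z":0.02,"ax":0,"ay":0,"az":0},{"x":0,"y":0,"z":0.02,"ax":0,"ay":0,"az":0},{"x":0,"y":0,"z":0,"ax":0,"ay":0,"az":0},{"x":0,"y":0,"z":0,"ax":0,"ay":0,"az":0}]'
python3 - <<'E'
from h import *
T=ctrl.camera("top");S=ctrl.camera("side")
s=ctrl.sense();print(s["tcp_pos"],s["ft_force"])
print(proj("top",(.576,-.2475,.05)),proj("side",(.576,-.2475,.05)),proj("side",(.576,-.2475,.116)))
o=np.hstack([cv2.resize(T[150:225,290:390],(400,300),interpolation=2),cv2.resize(S[90:165,215:315],(400,300),interpolation=2)])
cv2.imwrite("pics/c4.png",o[:,:,::-1]);cv2.imwrite("pics/s4.png",S[:,:,::-1])
E
```

```text
time_s: 8.28
tcp_pos: [0.5769, -0.2479, 0.2844]
ee_rot: [1.0, -0.0, 0.0, 0.0]
ft_force: [-0.3, 0.4, -0.7]
width: 0.0189
gripper_force: 39.8
[ 0.5769951  -0.24778646  0.28482371] [ 0.4637052   1.48093018 -0.26348774]
[339.99807454 175.63319459] [261.95245004 141.9830352 ] [262.75839448 120.16355866]
```

View pics/c4.png

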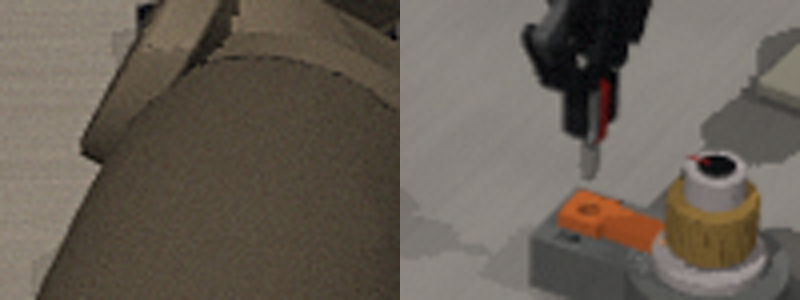

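The side view shows the pin nose at about px (261.6,134.4), directly above the hole at (262,142), to within about 1 mm. I'll lower it gently, checking the forces.

```bash
python3 -m handwheel '[{"x":0,"y":0,"z":0.01,"ax":0,"ay":0,"az":0},{"x":0,"y":0,"z":0.008,"ax":0,"ay":0,"az":0},{"x":0,"y":0,"z":0.003,"ax":0,"ay":0,"az":0},{"x":0,"y":0,"z":0.002,"ax":0,"ay":0,"az":0},{"x":0,"y":0,"z":0.002,"ax":0,"ay":0,"az":0},{"x":0,"y":0,"z":0,"ax":0,"ay":0,"az":0}]'; python3 -m handwheel '[{"x":0,"y":0,"z":0.001,"ax":0,"ay":0,"az":0},{"x":0,"y":0,"z":0.001,"ax":0,"ay":0,"az":0},{"x":0,"y":0,"z":0.001,"ax":0,"ay":0,"az":0},{"x":0,"y":0,"z":0,"ax":0,"ay":0,"az":0}]'
```

```text
time_s: 9.12
tcp_pos: [0.5768, -0.2476, 0.2587]
ee_rot: [1.0, -0.0, -0.0, 0.0]
ft_force: [-0.6, 0.1, -0.1]
width: 0.0189
gripper_force: 39.8
time_s: 9.62
tcp_pos: [0.5768, -0.2476, 0.2556]
ee_rot: [1.0, -0.0, -0.0, 0.0]
ft_force: [0.2, 0.2, -0.4]
width: 0.0184
gripper_force: 39.8
```

```bash
python3 -m handwheel '[{"x":0,"y":0,"z":0.001,"ax":0,"ay":0,"az":0},{"x":0,"y":0,"z":0.001,"ax":0,"ay":0,"az":0},{"x":0,"y":0,"z":0.001,"ax":0,"ay":0,"az":0},{"x":0,"y":0,"z":0.001,"ax":0,"ay":0,"az":0},{"x":0,"y":0,"z":0,"ax":0,"ay":0,"az":0}]'; python3 -m handwheel '[{"x":0,"y":0,"z":0.001,"ax":0,"ay":0,"az":0},{"x":0,"y":0,"z":0.001,"ax":0,"ay":0,"az":0},{"x":0,"y":0,"z":0.001,"ax":0,"ay":0,"az":0},{"x":0,"y":0,"z":0.001,"ax":0,"ay":0,"az":0},{"x":0,"y":0,"z":0,"ax":0,"ay":0,"az":0}]'
```

```text
time_s: 10.25
tcp_pos: [0.5768, -0.2476, 0.2516]
ee_rot: [1.0, -0.0, -0.0, 0.0]
ft_force: [0.4, 0.1, -0.3]
width: 0.0187
gripper_force: 39.7
time_s: 10.88
tcp_pos: [0.5768, -0.2475, 0.2475]
ee_rot: [1.0, -0.0, -0.0, -0.0]
ft_force: [-0.4, -0.5, -0.6]
width: 0.019
gripper_force: 39.7
```

```bash
python3 -m handwheel '[{"x":0,"y":0,"z":0.001,"ax":0,"ay":0,"az":0},{"x":0,"y":0,"z":0.001,"ax":0,"ay":0,"az":0},{"x":0,"y":0,"z":0.001,"ax":0,"ay":0,"az":0},{"x":0,"y":0,"z":0.001,"ax":0,"ay":0,"az":0},{"x":0,"y":0,"z":0,"ax":0,"ay":0,"az":0}]'; python3 -m handwheel '[{"x":0,"y":0,"z":0.001,"ax":0,"ay":0,"az":0},{"x":0,"y":0,"z":0.001,"ax":0,"ay":0,"az":0},{"x":0,"y":0,"z":0.001,"ax":0,"ay":0,"az":0},{"x":0,"y":0,"z":0,"ax":0,"ay":0,"az":0}]'
```

```text
time_s: 11.5
tcp_pos: [0.5768, -0.2476, 0.2436]
ee_rot: [1.0, -0.0, -0.0, 0.0]
ft_force: [0.7, -0.5, -0.7]
width: 0.0186
gripper_force: 39.7
time_s: 12.0
tcp_pos: [0.5768, -0.2476, 0.2406]
ee_rot: [1.0, -0.0, -0.0, 0.0]
ft_force: [0.1, -0.1, -1.2]
width: 0.0188
gripper_force: 39.7
```

```bash
python3 -m handwheel '[{"x":0,"y":0,"z":0.001,"ax":0,"ay":0,"az":0},{"x":0,"y":0,"z":0.001,"ax":0,"ay":0,"az":0},{"x":0,"y":0,"z":0.001,"ax":0,"ay":0,"az":0},{"x":0,"y":0,"z":0.001,"ax":0,"ay":0,"az":0},{"x":0,"y":0,"z":0.001,"ax":0,"ay":0,"az":0}]'; python3 -m handwheel '[{"x":0,"y":0,"z":0.001,"ax":0,"ay":0,"az":0},{"x":0,"y":0,"z":0.001,"ax":0,"ay":0,"az":0},{"x":0,"y":0,"z":0.001,"ax":0,"ay":0,"az":0},{"x":0,"y":0,"z":0.001,"ax":0,"ay":0,"az":0},{"x":0,"y":0,"z":0,"ax":0,"ay":0,"az":0}]'
```

```text
time_s: 12.62
tcp_pos: [0.5768, -0.2476, 0.2356]
ee_rot: [1.0, -0.0, -0.0, 0.0]
ft_force: [0.1, 0.4, 0.0]
width: 0.0189
gripper_force: 39.8
time_s: 13.25
tcp_pos: [0.5768, -0.2476, 0.2316]
ee_rot: [1.0, -0.0, -0.0, 0.0]
ft_force: [0.1, 0.2, -0.2]
width: 0.0189
gripper_force: 39.8
```

```bash
python3 -m handwheel '[{"x":0,"y":0,"z":0.001,"ax":0,"ay":0,"az":0},{"x":0,"y":0,"z":0,"ax":0,"ay":0,"az":0}]'; python3 -m handwheel '[{"x":0,"y":0,"z":0.0005,"ax":0,"ay":0,"az":0},{"x":0,"y":0,"z":0,"ax":0,"ay":0,"az":0}]'
```

```text
time_s: 13.5
tcp_pos: [0.5768, -0.2476, 0.2306]
ee_rot: [1.0, -0.0, -0.0, -0.0]
ft_force: [0.8, -0.9, 0.0]
width: 0.0188
gripper_force: 39.8
time_s: 13.75
tcp_pos: [0.5768, -0.2476, 0.2302]
ee_rot: [1.0, -0.0, 0.0, 0.0]
ft_force: [-0.0, 0.3, -1.6]
width: 0.019
gripper_force: 39.8
```

```bash
python3 -m handwheel '[{"x":0,"y":0,"z":0.0005,"ax":0,"ay":0,"az":0},{"x":0,"y":0,"z":0,"ax":0,"ay":0,"az":0}]'; python3 -m handwheel '[{"x":0,"y":0,"z":0.0005,"ax":0,"ay":0,"az":0},{"x":0,"y":0,"z":0,"ax":0,"ay":0,"az":0}]';python3 -m handwheel '[{"x":0,"y":0,"z":0.0003,"ax":0,"ay":0,"az":0},{"x":0,"y":0,"z":0,"ax":0,"ay":0,"az":0}]'
```

```text
time_s: 14.0
tcp_pos: [0.5768, -0.2476, 0.2297]
ee_rot: [1.0, -0.0, -0.0, 0.0]
ft_force: [0.0, -0.2, -0.9]
width: 0.0186
gripper_force: 39.8
time_s: 14.25
tcp_pos: [0.5768, -0.2476, 0.2292]
ee_rot: [1.0, -0.0, -0.0, 0.0]
ft_force: [0.4, 0.3, -0.9]
width: 0.0188
gripper_force: 39.8
time_s: 14.5
tcp_pos: [0.5768, -0.2476, 0.2289]
ee_rot: [1.0, -0.0, -0.0, 0.0]
ft_force: [-0.1, -1.2, 0.9]
width: 0.0192
gripper_force: 39.8
```

```bash
python3 -m handwheel '[{"x":0,"y":0,"z":0.0003,"ax":0,"ay":0,"az":0},{"x":0,"y":0,"z":0,"ax":0,"ay":0,"az":0}]'; python3 -m handwheel '[{"x":0,"y":0,"z":0.0003,"ax":0,"ay":0,"az":0},{"x":0,"y":0,"z":0,"ax":0,"ay":0,"az":0}]'
```

```text
time_s: 14.75
tcp_pos: [0.5769, -0.2476, 0.2288]
ee_rot: [1.0, -0.0, 0.0, 0.0]
ft_force: [-0.9, 0.5, 2.1]
width: 0.0191
gripper_force: 39.9
time_s: 15.0
tcp_pos: [0.5768, -0.2476, 0.2287]
ee_rot: [1.0, -0.0, 0.0, 0.0]
ft_force: [-2.0, 0.1, 5.4]
width: 0.0192
gripper_force: 40.2
```

The pin seated at exactly the predicted height with 5 N. I'll release it, lift, and move over the ring.

```bash
python3 -m handwheel '[{"x":0,"y":0,"z":-0.0004,"ax":0,"ay":0,"az":0},{"x":0,"y":0,"z":0,"ax":0,"ay":0,"az":0},{"x":0,"y":0,"z":0,"ax":0,"ay":0,"az":0},{"x":0,"y":0,"z":0,"ax":0,"ay":0,"az":0},{"x":0,"y":0,"z":0,"ax":0,"ay":0,"az":0},{"x":0,"y":0,"z":0,"ax":0,"ay":0,"az":0},{"x":0,"y":0,"z":-0.02,"ax":0,"ay":0,"az":0},{"x":0,"y":0,"z":-0.03,"ax":0,"ay":0,"az":0},{"x":0,"y":0,"z":-0.03,"ax":0,"ay":0,"az":0},{"x":0,"y":0,"z":-0.02,"ax":0,"ay":0,"az":0},{"x":-0.03,"y":0,"z":0,"ax":0,"ay":0,"az":0},{"x":-0.04,"y":0,"z":0,"ax":0,"ay":0,"az":0},{"x":-0.016,"y":0.001,"z":0,"ax":0,"ay":0,"az":0},{"x":0,"y":0,"z":0,"ax":0,"ay":0,"az":0}]' 100 40
python3 - <<'E'
from h import *
S=ctrl.camera("side");s=ctrl.sense();print(s["tcp_pos"])
m=mask(S,(0,190,60),(4,255,255));print(blobs(m,5))
print(proj("side",(.576,-.2475,.05)),proj("side",(.576,-.2475,.086)),proj("side",(.491,-.2485,.112)))
cv2.imwrite("pics/c5.png",cv2.resize(S[80:200,215:375],(640,480),interpolation=2)[:,:,::-1])
E
```

```text
time_s: 16.75
tcp_pos: [0.4902, -0.2487, 0.3291]
ee_rot: [1.0, -0.001, 0.0, 0.0]
ft_force: [0.7, -0.5, 0.7]
width: 0.0853
gripper_force: 0.0
[ 0.49095013 -0.24868865  0.32910725]
[(np.int32(93), array([262. , 136.1]), array([259, 129,   7,  15], dtype=int32))]
[261.95245004 141.9830352 ] [262.3846712  130.28143517] [293.76444601 131.66708903]
```

View pics/c5.png

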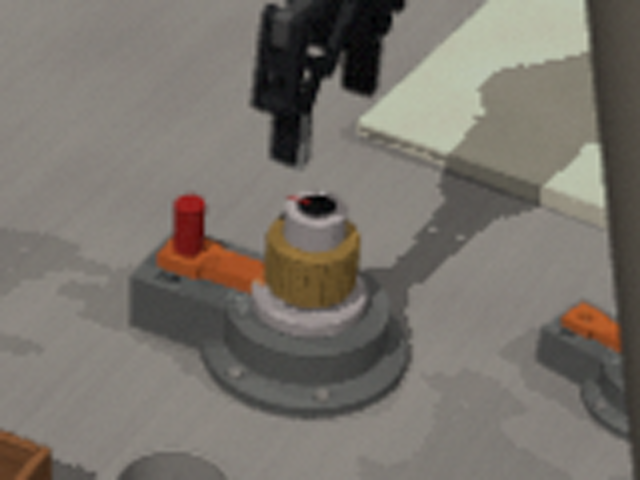

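The pin stands fully seated with its head flush on the arm: crop (188,225), side px (262,136). The gripper is centred above the ring. I'll descend and grip.

```bash
python3 -m handwheel '[{"x":0,"y":0,"z":0.02,"ax":0,"ay":0,"az":0},{"x":0,"y":0,"z":0.025,"ax":0,"ay":0,"az":0},{"x":0,"y":0,"z":0.025,"ax":0,"ay":0,"az":0},{"x":0,"y":0,"z":0.018,"ax":0,"ay":0,"az":0},{"x":0,"y":0,"z":0.01,"ax":0,"ay":0,"az":0},{"x":0,"y":0,"z":0,"ax":0,"ay":0,"az":0}]'; python3 -m handwheel '[{"x":0,"y":0,"z":0,"ax":0,"ay":0,"az":0},{"x":0,"y":0,"z":0,"ax":0,"ay":0,"az":0},{"x":0,"y":0,"z":0,"ax":0,"ay":0,"az":0},{"x":0,"y":0,"z":0,"ax":0,"ay":0,"az":0},{"x":0,"y":0,"z":0,"ax":0,"ay":0,"az":0},{"x":0,"y":0,"z":0,"ax":0,"ay":0,"az":0}]' 0 60; python3 -c "
from h import *
for i in range(4): ctrl.camera('side'); s=ctrl.sense();print(s['tcp_pos'],s['ft_force'],s['moment'],s['joint_torque'][5])"
```

```text
time_s: 17.55
tcp_pos: [0.4913, -0.2485, 0.2302]
ee_rot: [1.0, 0.0, -0.0, -0.0]
ft_force: [0.1, 0.4, 0.4]
width: 0.0856
gripper_force: 0.0
time_s: 18.3
tcp_pos: [0.4911, -0.2493, 0.2322]
ee_rot: [1.0, -0.0, 0.001, 0.001]
ft_force: [-2.1, -3.0, 6.2]
width: 0.0548
gripper_force: 62.4
[ 0.49112928 -0.24932105  0.23219682] [-1.40299096 -2.68173745  5.22930364] [-0.52688399  0.30473874 -0.00826887] -0.008814109896775335
[ 0.49111647 -0.24930979  0.23219873] [-1.35667249 -3.05449035  6.15134499] [-0.47138373  0.2740457   0.00835328] -0.00878588471096009
[ 0.49110363 -0.24934295  0.23218402] [-1.59938159 -2.61375045  5.0900531 ] [-0.50957347  0.32063588 -0.05327886] -0.008764282101765275
[ 0.49111312 -0.24930946  0.23219556] [-1.5473846  -2.60281133  5.8131361 ] [-0.44392759  0.29929385  0.01610565] -0.008774970774538815
```

```bash
cat > m.py <<'E'
from h import *
from scipy.spatial.transform import Rotation as R
f=[];mz=[]
for i in range(2):
    ctrl.camera('side'); s=ctrl.sense();f.append(s['ft_force']);mz.append(s['moment'][2])
m=R.from_quat(s['ee_rot']).as_matrix()
print("t",s["time_s"],"yaw",round(np.arctan2(m[1,0],m[0,0]),4),"mz",np.round(mz,3),"t6",round(s["joint_torque"][5],4),"f",np.mean(f,0).round(1),s["tcp_pos"].round(4),"j6",round(s["joints"][5],3))
E
python3 -m handwheel '[{"x":0,"y":0,"z":0,"ax":0,"ay":0,"az":0.05},{"x":0,"y":0,"z":0,"ax":0,"ay":0,"az":0.05},{"x":0,"y":0,"z":0,"ax":0,"ay":0,"az":0.05},{"x":0,"y":0,"z":0,"ax":0,"ay":0,"az":0.05},{"x":0,"y":0,"z":0,"ax":0,"ay":0,"az":0}]'; python3 m.py; python3 -m handwheel '[{"x":0,"y":0,"z":0,"ax":0,"ay":0,"az":0.08},{"x":0,"y":0,"z":0,"ax":0,"ay":0,"az":0.08},{"x":0,"y":0,"z":0,"ax":0,"ay":0,"az":0.08},{"x":0,"y":0,"z":0,"ax":0,"ay":0,"az":0.08},{"x":0,"y":0,"z":0,"ax":0,"ay":0,"az":0.08}]'; python3 m.py
```

```text
time_s: 19.12
tcp_pos: [0.4911, -0.2493, 0.2322]
ee_rot: [0.995, -0.1, 0.001, 0.001]
ft_force: [-1.7, -2.5, 5.8]
width: 0.0544
gripper_force: 62.3
t 19.225 yaw -0.1999 mz [0.155 0.151] t6 0.1454 f [-2.2 -2.9  5.7] [ 0.4911 -0.2493  0.2322] j6 1.163
time_s: 19.85
tcp_pos: [0.4911, -0.2493, 0.2322]
ee_rot: [0.955, -0.297, 0.001, 0.001]
ft_force: [-1.1, -3.1, 6.4]
width: 0.0547
gripper_force: 62.2
t 19.95 yaw -0.6016 mz [0.164 0.101] t6 0.7015 f [-2.2 -2.6  6.4] [ 0.4911 -0.2494  0.2322] j6 1.565
```

```bash
python3 m.py; python3 -m handwheel '[{"x":0,"y":0,"z":0,"ax":0,"ay":0,"az":0.02},{"x":0,"y":0,"z":0,"ax":0,"ay":0,"az":0.02},{"x":0,"y":0,"z":0,"ax":0,"ay":0,"az":0}]' >/dev/null; python3 m.py; python3 -m handwheel '[{"x":0,"y":0,"z":0,"ax":0,"ay":0,"az":0.02},{"x":0,"y":0,"z":0,"ax":0,"ay":0,"az":0.02},{"x":0,"y":0,"z":0,"ax":0,"ay":0,"az":0}]'>/dev/null; python3 m.py
```

```text
t 20.05 yaw -0.6 mz [0.147 0.133] t6 0.1651 f [-2.1 -3.4  6.3] [ 0.4911 -0.2494  0.2322] j6 1.563
t 20.525 yaw -0.6398 mz [0.131 0.196] t6 0.1485 f [-1.3 -3.4  6.2] [ 0.4911 -0.2493  0.2322] j6 1.603
t 21.0 yaw -0.6798 mz [0.121 0.132] t6 0.1485 f [-2.  -2.6  5.2] [ 0.4911 -0.2493  0.2322] j6 1.643
```

```bash
for i in 1; do python3 -m handwheel '[{"x":0,"y":0,"z":0,"ax":0,"ay":0,"az":0.04},{"x":0,"y":0,"z":0,"ax":0,"ay":0,"az":0.03},{"x":0,"y":0,"z":0,"ax":0,"ay":0,"az":0}]' >/dev/null; python3 m.py; python3 -m handwheel '[{"x":0,"y":0,"z":0,"ax":0,"ay":0,"az":0.04},{"x":0,"y":0,"z":0,"ax":0,"ay":0,"az":0.03},{"x":0,"y":0,"z":0,"ax":0,"ay":0,"az":0}]'>/dev/null; python3 m.py; done
```

```text
t 21.475 yaw -0.7498 mz [0.13  0.167] t6 0.1474 f [-2.  -3.6  5.8] [ 0.4911 -0.2493  0.2322] j6 1.713
t 21.95 yaw -0.8198 mz [0.136 0.146] t6 0.1474 f [-1.6 -3.4  5.9] [ 0.4911 -0.2494  0.2322] j6 1.783
```

```bash
python3 -m handwheel '[{"x":0,"y":0,"z":0,"ax":0,"ay":0,"az":0.04},{"x":0,"y":0,"z":0,"ax":0,"ay":0,"az":0.03},{"x":0,"y":0,"z":0,"ax":0,"ay":0,"az":0}]' >/dev/null; python3 m.py
```

```text
t 22.425 yaw -0.8898 mz [0.111 0.077] t6 0.1474 f [-1.8 -3.9  6.5] [ 0.4911 -0.2494  0.2322] j6 1.853
```

```bash
python3 -m handwheel '[{"x":0,"y":0,"z":0,"ax":0,"ay":0,"az":0.04},{"x":0,"y":0,"z":0,"ax":0,"ay":0,"az":0.03},{"x":0,"y":0,"z":0,"ax":0,"ay":0,"az":0}]' >/dev/null; python3 m.py;  python3 -m handwheel '[{"x":0,"y":0,"z":0,"ax":0,"ay":0,"az":0.04},{"x":0,"y":0,"z":0,"ax":0,"ay":0,"az":0.03},{"x":0,"y":0,"z":0,"ax":0,"ay":0,"az":0}]' >/dev/null; python3 m.py
```

```text
t 22.9 yaw -0.9599 mz [0.135 0.136] t6 0.1474 f [-1.4 -3.   6.6] [ 0.4911 -0.2494  0.2322] j6 1.923
t 23.375 yaw -1.0296 mz [0.176 0.242] t6 0.2237 f [-1.9 -2.9  5.7] [ 0.4911 -0.2493  0.2322] j6 1.993
```

```bash
python3 -m handwheel '[{"x":0,"y":0,"z":0,"ax":0,"ay":0,"az":0.02},{"x":0,"y":0,"z":0,"ax":0,"ay":0,"az":0.02},{"x":0,"y":0,"z":0,"ax":0,"ay":0,"az":0.01},{"x":0,"y":0,"z":0,"ax":0,"ay":0,"az":0}]' >/dev/null; python3 m.py
```

```text
t 23.975 yaw -1.0791 mz [0.379 0.35 ] t6 0.3974 f [-2.1 -3.3  6. ] [ 0.4911 -0.2493  0.2322] j6 2.042
```

```bash
python3 -m handwheel '[{"x":0,"y":0,"z":0,"ax":0,"ay":0,"az":0.02},{"x":0,"y":0,"z":0,"ax":0,"ay":0,"az":0.02},{"x":0,"y":0,"z":0,"ax":0,"ay":0,"az":0.02},{"x":0,"y":0,"z":0,"ax":0,"ay":0,"az":0}]' >/dev/null; python3 m.py
```

```text
t 24.575 yaw -1.1386 mz [0.585 0.619] t6 0.6142 f [-1.8 -3.1  6.3] [ 0.4911 -0.2493  0.2322] j6 2.102
```

```bash
python3 -m handwheel '[{"x":0,"y":0,"z":0,"ax":0,"ay":0,"az":0.015},{"x":0,"y":0,"z":0,"ax":0,"ay":0,"az":0.015},{"x":0,"y":0,"z":0,"ax":0,"ay":0,"az":0},{"x":0,"y":0,"z":0,"ax":0,"ay":0,"az":0},{"x":0,"y":0,"z":0,"ax":0,"ay":0,"az":0},{"x":0,"y":0,"z":0,"ax":0,"ay":0,"az":0}]' >/dev/null; python3 m.py
```

```text
t 25.425 yaw -1.1683 mz [0.702 0.754] t6 0.7176 f [-1.5 -3.1  6.3] [ 0.4911 -0.2493  0.2322] j6 2.132
```

```bash
python3 -m handwheel '[{"x":0,"y":0,"z":0,"ax":0,"ay":0,"az":-0.03},{"x":0,"y":0,"z":0,"ax":0,"ay":0,"az":-0.04},{"x":0,"y":0,"z":0,"ax":0,"ay":0,"az":-0.03},{"x":0,"y":0,"z":0,"ax":0,"ay":0,"az":0}]' >/dev/null; python3 m.py; python3 -m handwheel '[{"x":0,"y":0,"z":0,"ax":0,"ay":0,"az":0},{"x":0,"y":0,"z":0,"ax":0,"ay":0,"az":0},{"x":0,"y":0,"z":0,"ax":0,"ay":0,"az":0},{"x":0,"y":0,"z":0,"ax":0,"ay":0,"az":0},{"x":0,"y":0,"z":0,"ax":0,"ay":0,"az":0},{"x":0,"y":0,"z":0,"ax":0,"ay":0,"az":0},{"x":0,"y":0,"z":-0.02,"ax":0,"ay":0,"az":0},{"x":0,"y":0,"z":-0.03,"ax":0,"ay":0,"az":0},{"x":0,"y":0,"z":-0.03,"ax":0,"ay":0,"az":0},{"x":0,"y":0,"z":-0.03,"ax":0,"ay":0,"az":0},{"x":0,"y":0,"z":-0.02,"ax":0,"ay":0,"az":0},{"x":0,"y":0,"z":0,"ax":0,"ay":0,"az":0}]' 100
python3 - <<'E'
from h import *
S=ctrl.camera("side")
print(blobs(mask(S,(0,190,60),(4,255,255)),5))
cv2.imwrite("pics/c6.png",cv2.resize(S[80:320,90:410],(640,480),interpolation=2)[:,:,::-1])
E
```

```text
t 26.025 yaw -1.0693 mz [0.374 0.373] t6 0.3322 f [-1.7 -3.1  6.2] [ 0.4911 -0.2493  0.2322] j6 2.032
time_s: 27.52
tcp_pos: [0.491, -0.2487, 0.3621]
ee_rot: [0.86, -0.51, 0.002, 0.0]
ft_force: [-0.2, -0.1, -0.8]
width: 0.0853
gripper_force: 0.0
[(np.int32(82), array([262.3, 135.7]), array([259, 129,   7,  14], dtype=int32))]
```

View pics/c6.png

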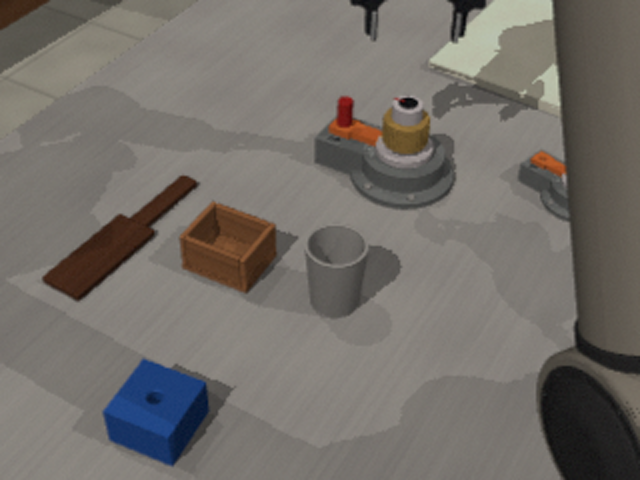

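The pin is still seated at side px (262,136), the bystanders are where they were, and the open gripper is clear above everything. I'm handing in.

```bash
python3 -c "
from bench import ctrl
print(ctrl.finish_job())"
```

```text
the job is handed in; nothing more can be done
None
```

The job is handed in, with no verdict returned: the pin is fully seated (about 5 N push), the lock ring was turned to its stop and held at about 0.72 Nm, everything is let go, and the paddle, mould and beaker were not disturbed.

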